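Clamp the offcut in the jig by its wing nut

ROBOT

A 7-joint arm with a two-finger parallel gripper is mounted at the origin on a cart in front of the work surface, level with it; the furniture and walls round the work are solid. World frame = base frame: x ahead of the robot, y to its left, z up, the work surface at z = 0. Lengths are in m, angles in rad, forces in N, time in s.
With the tool pointing down it reaches from about 0.4 to 0.925 m from the base axis. Payload 5.6 kg.
Tool frame: the origin (TCP) lies between the finger pads; the fingertips stand 22 mm ahead of it and the grasp point (between the pads) lies 3 mm ahead of it; z points along the fingers, y is the line along which they close (so a half turn about z gives the same grasp; the last joint's range is limited). The gripper opens to 85 mm and grips with 20 to 120 N. Pads are 22 mm wide; open, the fingers measure 114 mm over their backs; the gripper's body (76 mm by 85 mm) begins 54 mm behind the grasp point. The pads swing forward as they close: fully open they stand 13 mm farther back than shut.
Start: joints at [1.152, 0.468, -0.012, 1.603, 0.006, 1.071, -0.056], TCP at [0.239, -0.605, 0.224] pointing down, gripper open.
Joint ranges: [-2.53, 2.53], [-0.31, 2.02], [-1.57, 1.55], [0.28, 2.44], [-1.29, 4.43], [0.15, 1.84], [-2.92, 2.92]. Speed limits (rad/s): [2.57, 2.57, 3.14, 3.14, 3.14, 3.14, 3.14].

INTERFACE

Orientations are given as a unit quaternion [w, x, y, z].
In Python, from cell import r, cams, ticket, nets gives the robot as it stands. The module is installed in compiled form; this text tells all that it offers.
- The arm moves only by the tool jog_arm, never from a script. Its argument "targets" is a list of rows, each a list of 2 entries, a list of its own where there are three numbers: the shift along the tool's x, y, z in units of 25 mm (1.0 is 25 mm), then the turn about the tool's z in units of 6 degrees (1.0 is 6 degrees). A call has exactly 5 rows; each row is the pose to reach, as a shift and turn from the pose commanded when the call began, along the tool's axes at that moment; what a row does not reach only later rows make up. A row lasts 1/10 s, in which the tool goes at most 50 mm and 8.59 degrees, less where a joint would pass 70% of its speed; a pose out of reach is approached as far as the arm can. A call with a gripper value outside its range is refused whole. "grip" is the finger opening in mm, from 0 to 85.4, set as the call begins (left out, the last holds). The fingers move at their own pace and stop on an object; "grip_force" is the grip in N (left out, the last holds). Time passes only in rows, so rows that repeat a pose let the fingers close, or fill a call up. It gives the time, the measured TCP pose, the force, the opening and the grip force at its end, in the units of the state.
- r.sense(): the state, without advancing time (a new reading comes with each control period).
- cams.camera(name): name is "scene" or "top" or "wrist"; returns a dict with "color" (420x560x3 uint8, red, green, blue), "intrinsics" (3x3 intrinsics, pixels), "dist_coeffs" ([k1, k2, p1, p2, k3] as OpenCV has them; the pictures are not rectified), "extrinsics" (4x4, takes a point from world to camera coordinates). Camera axes: x right, y down, z forward; pixel columns grow to the right and rows downward; lengths in m; the calibration is good to about 2 mm. A picture is of the moment at which its call begins. There is no depth.
- ticket.hand_in(): hands the job in; it is judged then, once.
Trained networks look in a picture, given as the dict that the camera call returned (one of the last four; its "shot" number tells which), for a name from the list of things; names that differ only in an ending like _2 or _b are one class to them, and where a whole thing is asked for, a point or a joint stands for the part that bears it (a point fixed in the world has none). Each returns a list of dicts, best first, with "score" (0 to 1); they miss things now and then, are a little off and sometimes report something else, mostly with a low value. They report only what shows in the picture. A call takes as long as a camera call.
- nets.find_in(picture, query): "xyz" ([x, y, z] in m, in world coordinates, good to about 4 mm: the middle of the surface that is visible of it).
- nets.mark_of(picture, query): "xyz" ([x, y, z] in m, in world coordinates, good to about 4 mm: a listed point, or the origin of a listed thing).
The state is a dict: "time_s": time; "q": joint angles; "qd": joint speeds; "joint_efforts": joint torques, N m; "position": TCP position; "tcp_rot": TCP orientation; "contact_force": force on the tool from outside, world axes, zero at the start; "wrist_torque": the same for the moment, N m; "gripper_width": finger opening in m; "grasp_force": force on a finger pad.
Only numpy, scipy, OpenCV 4.12 (cv2) and the standard library are available. Lean on these libraries where they do the work, as an engineer would, in place of code of your own. Each camera call takes 0.05 s, during which the arm holds its last target. There are 200 camera calls.

TASK

With the fingertips alone, push the wooden offcut that lies in the jig's channel along until it is fully home against the end stop. Then turn the wing nut of the jig's clamp clockwise (seen from above) by strokes on its wings until it comes up against its stop and the clamp's foot presses the offcut down. Never lift the offcut out of the channel, and leave the other things on the bench where they are.

Things in the scene. Friction and masses are not known exactly. Their poses are not given: they have to be found in the camera images.
- jig: wooden clamping jig fixed to the bench, plywood base 15 mm thick (x -130 to 120, y -52 to 122 mm). Origin on the bench under the channel's middle line; x runs along the channel to the end stop, y to the clamp's stud, z up. The channel lies between two rails 12 mm wide, 42 mm apart, tops at z = 25 mm, from x = -115 to 90 mm, open at the -x end.
- stop_face (a point): middle of the end stop's face, against which the offcut's end must come: jig x = 90, y = 0, z = 34 mm, axes as the jig's. The stop is a wooden block across the channel's far end, its top at z = 45 mm.
- block: the offcut to be clamped: plain softwood block 120 mm long, 38 wide, 38 high, about 83 g, lying lengthwise in the channel on the jig's base (top at z = 53 mm). Origin at the middle of its underside, y axis along its length, z up. It starts 45 to 65 mm short of the end stop; when home its origin is at jig x = 30 mm.
- clamp_bar: steel bar 24 mm wide, 10 thick, along jig y from -14 to 114 mm; it cannot turn, but goes down with the nut by 8 mm a turn. Origin on its underside on the stud's axis (jig x = 70, y = 60 mm); top at z = 81 mm at nut value 0, 70 when tight. A sprung black rubber foot 18 mm wide hangs 10 mm below it at jig x = 70, y = 0. A guide pin at jig y = 98 mm reaches z = 76 mm.
- wings (a point): point on the wing nut's axis at half height of its wings; z = 103 mm at nut value 0, 92 mm when tight. x lies along the wings (same after half a turn), z up. Wings: two upright round ears 26 mm across, 6 thick, centred 21 mm either side of the axis, 68 mm over all, from 13 mm below to 13 above this point. The bar's top is 22 mm below it. Nothing else stands round the ears at their height.
- wing_nut (a joint): angle of the wing nut in rad, growing clockwise seen from above (tightening); 8.5 is the firm stop (tight); starts lie between 0 and 2.5. It turns with about 0.03 N m of friction, stays where it is left and does not run on. From about 6.1 the foot touches an offcut below it; its spring presses with about 6 N at 8.5.
- tape_measure_b: yellow and black tape measure, 36 x 98 x 64 mm, loose on the bench to the right of the jig; bystander, origin at the middle of its underside
- electrical_tape_b: roll of black tape, 60 mm across and 18 mm high, loose on the bench to the right of the jig; bystander, origin at the middle of its underside
- pencil_b: red pencil 162 mm long, lying loose on the jig's base beside the channel, on the stud's side; bystander, origin at the middle of its underside
- screwdriver_b: small yellow-handled screwdriver 185 mm long, loose on the bench to the left of the jig; bystander, origin at the middle of its underside
- offcut_b: short wood offcut 64 x 89 x 38 mm, loose on the bench to the right of the jig; bystander, origin at the middle of its underside

How it is judged:
By the outcome, as a careful person would: the job done as asked, in the order asked, and still so for the second after the job is handed in, with the robot touching nothing.
It also fails if it takes over 64 s, if anything falls off the work surface, if the arm or the gripper's body presses on something with over 40 N, if the wrist force passes 120 N, or if a joint passes its speed limit or range.

## Working session

There is one attempt and no reset: what is moved stays moved. The work goes in short steps, Python scripts to look and compute and a tool call to move; the robot and the scene stay as the last step left them, time stands still between calls to the robot, and variables do not carry over. Pictures are saved under pics/ and viewed, at most 10 in all, crops included, and the job is handed in when it is done.

Besides the shell and the picture viewer there is one more tool, called after "Call:" by a JSON object that holds its "name" and its "arguments". jog_arm: Moves the arm, as the interface text tells. Its arguments: {"type":"object","properties":{"targets":{"type":"array"},"grip":{"type":"number"},"grip_force":{"type":"number"}},"required":["targets"]}

```bash
mkdir -p pics
cat > h.py <<'E'
import numpy as np,cv2
from cell import r,cams,ticket,nets
def look(n,qs=(),save=None):
    p=cams.camera(n)
    if save: cv2.imwrite('pics/'+save,p['color'][:,:,::-1])
    for q,f in qs:
        o=getattr(nets,f)(p,q)
        print(n,q,f,[(np.round(d['xyz'],4).tolist(),round(d['score'],2)) for d in o[:2]])
    return p
def px(p,pts):
    E=p['extrinsics'];return cv2.projectPoints(np.array(pts,float),cv2.Rodrigues(E[:3,:3])[0],E[:3,3],p['intrinsics'],p['dist_coeffs'])[0][:,0]
def ray(p,uv,z):
    E=p['extrinsics'];u=cv2.undistortPoints(np.array(uv,float).reshape(-1,1,2),p['intrinsics'],p['dist_coeffs'])[:,0]
    d=np.c_[u,np.ones(len(u))]@E[:3,:3];c=-E[:3,:3].T@E[:3,3]
    return c+d*((z-c[2])/d[:,2])[:,None]
E
python3 - <<'E'
from h import *
s=r.sense();print(s['time_s'],s['position'],s['tcp_rot'])
Q=[('jig','mark_of'),('stop_face','mark_of'),('block','mark_of'),('clamp_bar','mark_of'),('wings','mark_of')]
look('top',Q,'top0.png');look('scene',Q,'scene0.png')
E
```

```text
0.0 [ 0.2382753  -0.6041437   0.22265032] [-8.48671790e-04  9.82406341e-01  1.86753872e-01 -2.27662634e-04]
top jig mark_of [([0.4953, -0.272, -0.0072], 0.84)]
top stop_face mark_of [([0.5619, -0.3227, 0.0388], 0.66)]
top block mark_of [([0.481, -0.2589, 0.0154], 0.89)]
top clamp_bar mark_of [([0.5849, -0.2654, 0.07], 0.98)]
top wings mark_of [([0.5909, -0.2603, 0.1064], 0.57)]
scene jig mark_of [([0.4979, -0.2722, -0.0038], 0.69)]
scene stop_face mark_of [([0.5659, -0.3252, 0.0342], 0.66), ([0.3984, -0.4586, -0.0025], 0.19)]
scene block mark_of [([0.484, -0.2591, 0.0147], 0.84)]
scene clamp_bar mark_of [([0.5867, -0.2619, 0.0683], 0.79)]
scene wings mark_of [([0.5842, -0.2605, 0.1023], 0.57), ([0.4899, -0.4255, 0.0004], 0.2)]
```

View pics/top0.png

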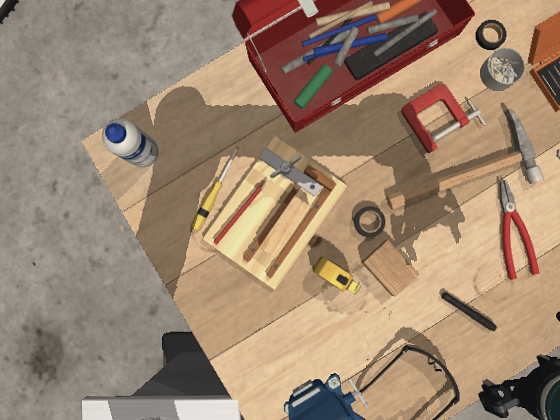

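View pics/scene0.png

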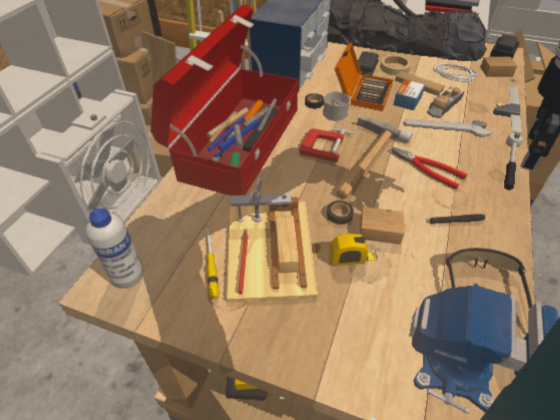

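The top view shows the jig around (275,215), its clamp and wing nut near (285,167), and the offcut between the brown rails. The scene view agrees. Next I'll fit the jig pose and check it with an overlay.

```bash
cat >> h.py <<'E'
P=np.array([[0,0],[.09,0],[.07,.06],[.07,.06]])
M=np.array([[.4966,-.2721],[.5639,-.3240],[.5858,-.2637],[.5876,-.2604]])
def fit():
    a=P-P.mean(0);b=M-M.mean(0);th=np.arctan2((a[:,0]*b[:,1]-a[:,1]*b[:,0]).sum(),(a*b).sum())
    R=np.array([[np.cos(th),-np.sin(th)],[np.sin(th),np.cos(th)]]);return th,R,M.mean(0)-R@P.mean(0)
E
python3 - <<'E'
from h import *
th,R,t=fit();print(np.degrees(th),t,(P@R.T+t-M).round(4).tolist())
p=cams.camera('top');q=cams.camera('scene')
W=lambda L:[[*(R@np.array(a[:2])+t),a[2]] for a in L]
outs=[]
for c,(x0,y0,w,h),s in((p,(190,125,170,170),4.4),(q,(215,170,110,140),4.2)):
    im=cv2.resize(c['color'][y0:y0+h,x0:x0+w,::-1],None,fx=s,fy=s,interpolation=cv2.INTER_CUBIC)
    for L,col in(([(-.13,-.052,.015),(.12,-.052,.015),(.12,.122,.015),(-.13,.122,.015)],(0,255,0)),([(-.115,-.021,.025),(.09,-.021,.025),(.09,.021,.025),(-.115,.021,.025)],(255,0,0)),([(.058,-.014,.078),(.082,-.014,.078),(.082,.114,.078),(.058,.114,.078)],(0,0,255))):
        u=((px(c,W(L))-[x0,y0]+.5)*s).astype(int)
        cv2.polylines(im,[u],True,col,1)
    outs.append(cv2.resize(im,(int(im.shape[1]*590/im.shape[0]),590)) if im.shape[0]>590 else im)
outs[0]=outs[0][:590];
h=max(o.shape[0] for o in outs);outs=[cv2.copyMakeBorder(o,0,h-o.shape[0],0,0,0) for o in outs]
im=np.hstack(outs);k=min(1,800/im.shape[1]);im=cv2.resize(im,None,fx=k,fy=k);print(im.shape);cv2.imwrite('pics/ov.png',im)
E
```

```text
-36.15595430422374 [ 0.49434913 -0.27034828] [[-0.0023, 0.0018], [0.0031, 0.0006], [0.0005, 0.0005], [-0.0013, -0.0028]]
(449, 800, 3)
```

View pics/ov.png

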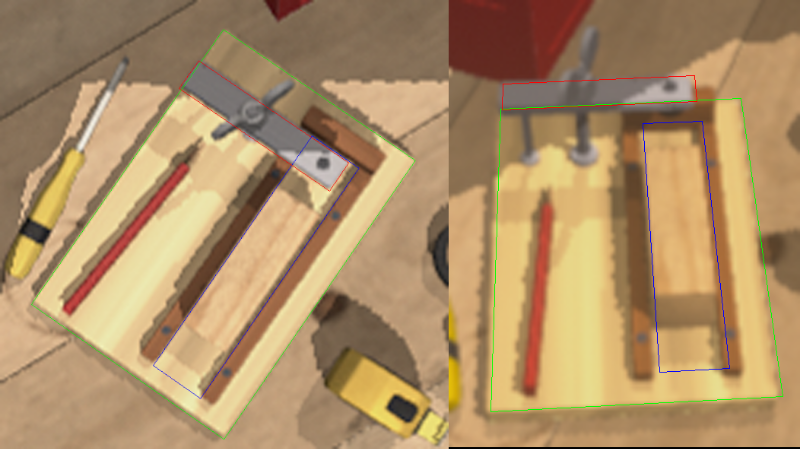

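```bash
cat >> h.py <<'E'
from scipy.spatial.transform import Rotation as Ro
def delta(xyz,yaw=None,s=None):
    s=s or r.sense();w=s['tcp_rot'];R_=Ro.from_quat([w[1],w[2],w[3],w[0]]).as_matrix()
    y=np.degrees(np.arctan2(R_[1,0],R_[0,0]))
    d=R_.T@(np.array(xyz)-s['position'])/.025
    print('t',s['time_s'],'pos',np.round(s['position'],4),'yaw',y.round(2),'F',np.round(s['contact_force'],1),'Tq',np.round(s['wrist_torque'],2),'w',round(s['gripper_width'],4),'q7',np.round(s['q'][6],2),'d',d.round(2),None if yaw is None else round((y-yaw+180)%360-180,2)/6)
def jw(x,y,z): 
    th,R,t=fit();return [*(R@[x,y]+t),z]
E
python3 - <<'E'
from h import *
p=cams.camera('top')
a=ray(p,[(263.2,170.7),(290.4,155.2)],.10);print(a,a.mean(0),jw(.07,.06,0),np.degrees(np.arctan2(*(a[1]-a[0])[[1,0]])),np.linalg.norm(a[1]-a[0]))
delta(jw(-.115,0,.2),-36.2)
E
```

```text
[[ 0.58089705 -0.22379989  0.1       ]
 [ 0.60783073 -0.27382435  0.1       ]] [ 0.59436389 -0.24881212  0.1       ] [np.float64(0.5862672306725343), np.float64(-0.2632023914384075), 0] -61.701524987678994 0.05681434460591643
t 0.75 pos [ 0.2385 -0.6047  0.2236] yaw 21.53 F [0.  0.7 0.5] Tq [ 0.03 -0.   -0.  ] w 0.0854 q7 -0.06 d [ 11.97 -12.57   0.94] 9.621666666666666
```

Call:
{"name": "jog_arm", "arguments": {"targets": [[[1.3, -1.4, 0.1], 1.0], [[2.6, -2.8, 0.2], 2.0], [[4.0, -4.2, 0.3], 3.0], [[5.3, -5.6, 0.4], 4.0], [[6.6, -7.0, 0.5], 5.0]], "grip": 0}}

```text
time_s: 1.25
position: [0.3284, -0.3795, 0.2112]
tcp_rot: [0.0, 0.997, -0.076, 0.0]
contact_force: [1.4, -1.0, -0.1]
gripper_width: 0.0122
grasp_force: 0.0
```

```bash
python3 -c "
from h import *
delta(jw(-.115,0,.1),-36.2)"
```

```text
t 1.25 pos [ 0.3284 -0.3795  0.2112] yaw -8.73 F [ 1.4 -1.  -0.1] Tq [-0.02 -0.06 -0.01] w 0.0122 q7 -0.93 d [ 1.81 -7.45  4.45] 4.578333333333333
```

Call:
{"name": "jog_arm", "arguments": {"targets": [[[0.4, -1.6, 0.6], 1.0], [[0.8, -3.2, 1.4], 2.0], [[1.2, -4.8, 2.4], 3.0], [[1.5, -6.4, 3.4], 4.0], [[1.7, -7.3, 4.0], 4.6]]}}

```text
time_s: 1.75
position: [0.3969, -0.2036, 0.1099]
tcp_rot: [-0.001, 0.951, -0.31, -0.001]
contact_force: [0.0, 0.1, -0.1]
gripper_width: 0.0
grasp_force: 0.0
```

```bash
python3 -c "
from h import *
look('wrist',[('block','mark_of'),('block','find_in')],'w1.png')
delta(jw(-.110,0,.052),-36.2)"
```

```text
wrist block mark_of [([0.4804, -0.2568, 0.0152], 0.81)]
wrist block find_in [([0.4793, -0.2598, 0.0528], 0.62)]
t 1.9 pos [ 0.3968 -0.2056  0.1105] yaw -35.82 F [-0.8 -0.5  0.7] Tq [ 0.    0.02 -0.  ] w 0.0003 q7 -1.81 d [ 0.28 -0.21  2.34] 0.06333333333333334
```

View pics/w1.png

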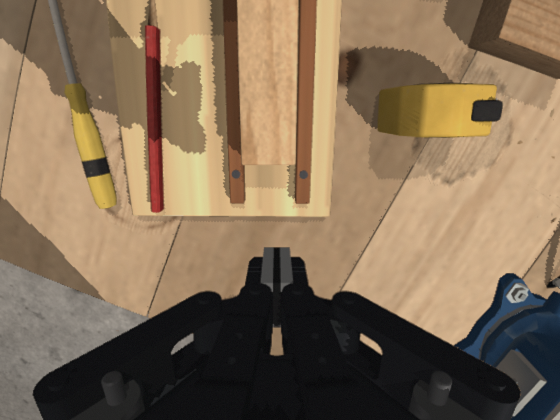

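Call:
{"name": "jog_arm", "arguments": {"targets": [[[0.0, -0.2, 0.8], 0.0], [[0.0, -0.2, 1.6], 0.0], [[0.2, -0.2, 2.2], 0.0], [[0.5, -0.2, 2.35], 0.0], [[0.9, -0.2, 2.35], 0.0]]}}

```text
time_s: 2.4
position: [0.4181, -0.2178, 0.0526]
tcp_rot: [0.0, 0.951, -0.31, 0.0]
contact_force: [-0.6, -0.3, 0.2]
gripper_width: -0.0
grasp_force: 0.0
```

Call:
{"name": "jog_arm", "arguments": {"targets": [[[0.3, 0.0, 0.0], 0.0], [[0.6, 0.0, 0.0], 0.0], [[0.9, 0.0, 0.0], 0.0], [[1.2, 0.0, 0.0], 0.0], [[1.5, 0.0, 0.0], 0.0]]}}

```text
time_s: 2.9
position: [0.4488, -0.2388, 0.0525]
tcp_rot: [0.0, 0.951, -0.31, 0.0]
contact_force: [0.4, -0.0, 0.3]
gripper_width: 0.0004
grasp_force: 0.0
```

```bash
python3 -c "
from h import *
delta(jw(-.041,0,.052),-36.2)"
```

```text
t 2.9 pos [ 0.4488 -0.2388  0.0525] yaw -36.07 F [ 0.4 -0.   0.3] Tq [ 0.09 -0.04  0.  ] w 0.0004 q7 -1.81 d [ 0.58 -0.05  0.02] 0.021666666666666667
```

Call:
{"name": "jog_arm", "arguments": {"targets": [[[0.12, 0.0, 0.0], 0.0], [[0.24, 0.0, 0.0], 0.0], [[0.34, 0.0, 0.0], 0.0], [[0.44, 0.0, 0.0], 0.0], [[0.54, 0.0, 0.0], 0.0]]}}

```text
time_s: 3.4
position: [0.4591, -0.2463, 0.0523]
tcp_rot: [0.0, 0.951, -0.31, -0.0]
contact_force: [-0.3, -0.1, 0.7]
gripper_width: -0.0003
grasp_force: 0.0
```

Call:
{"name": "jog_arm", "arguments": {"targets": [[[0.04, 0.0, 0.0], 0.0], [[0.08, 0.0, 0.0], 0.0], [[0.12, 0.0, 0.0], 0.0], [[0.16, 0.0, 0.0], 0.0], [[0.16, 0.0, 0.0], 0.0]]}}

```text
time_s: 3.9
position: [0.4624, -0.2487, 0.0523]
tcp_rot: [0.0, 0.951, -0.31, 0.0]
contact_force: [0.1, 0.5, -0.6]
gripper_width: 0.0002
grasp_force: 0.0
```

```bash
python3 -c "
from h import *
look('wrist',[('block','mark_of')])
look('top',[('block','mark_of')])
delta(jw(-.041,0,.052),-36.2)
print(jw(.03,0,.015))"
```

```text
wrist block mark_of [([0.4812, -0.2578, 0.0107], 0.96)]
top block mark_of []
t 4.1 pos [ 0.4622 -0.2486  0.0523] yaw -36.07 F [-0.1 -0.1  0.4] Tq [ 0.03 -0.02 -0.01] w 0.0001 q7 -1.8 d [-0.09 -0.06  0.01] 0.021666666666666667
[np.float64(0.518571557868231), np.float64(-0.28804783133334), 0.015]
```

```bash
python3 -c "
from h import *
look('wrist',[],'w2.png')
p=look('scene',[('block','mark_of')])
cv2.imwrite('pics/s2.png',cv2.resize(p['color'][160:310,190:340,::-1],None,fx=4,fy=4))"
```

```text
scene block mark_of [([0.4846, -0.259, 0.0145], 0.83)]
```

View pics/w2.png

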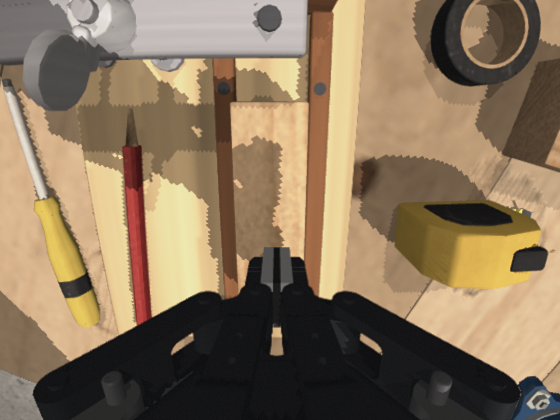

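View pics/s2.png

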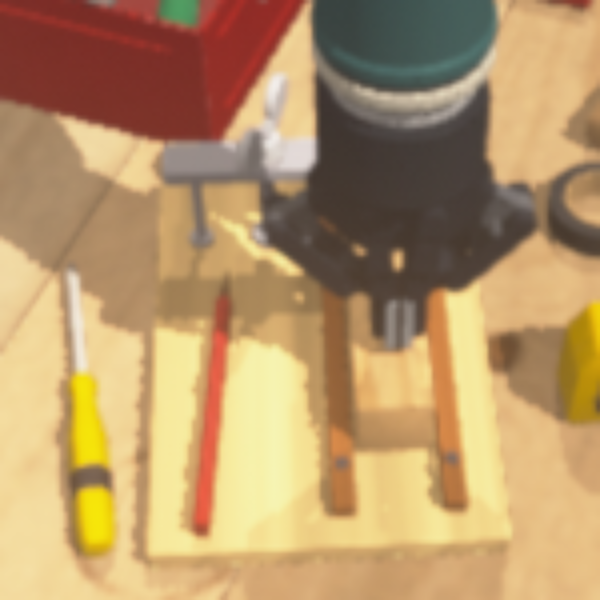

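```bash
python3 -c "
from h import *
p=look('scene',[]);w=look('wrist',[])
s=r.sense();q=s['position'];print(s['time_s'],q,s['tcp_rot'],s['q'])
L=[[q[0],q[1],q[2]+d] for d in(.0,-.01,-.022)]
print((px(p,L)-[190,160])*4, px(w,L))
print('block rear top',(px(p,[jw(-.079,0,.053),jw(-.079,0,.015)])-[190,160])*4)
print('wrist block front top',px(w,[jw(.041,-.019,.053),jw(.041,.019,.053),jw(.041,.019,.015),jw(.09,.019,.053)]))
"
```

```text
4.35 [ 0.46231334 -0.2486467   0.05234125] [ 1.31905130e-05  9.50870690e-01 -3.09588324e-01  7.46952452e-06] [ 0.45913415  0.50978313 -0.03632536  2.02180052  0.03096211  0.61049739
 -1.79826377]
[[398.06307884 340.82038789]
 [397.82296632 353.21591132]
 [397.54034624 367.80717207]] [[276.0251295  255.53480622]
 [276.02520791 247.6925145 ]
 [276.02531807 239.33312953]]
block rear top [[401.32155736 406.03540407]
 [400.29204817 451.37644194]]
wrist block front top [[313.55586642 104.00673341]
 [233.36517552 103.84365724]
 [242.10629115 105.54930263]
 [229.96639483 -11.87358047]]
```

The wrist view shows the fingertips at (277,248) over the block, and its front end at v≈105, where it started. So the fingers passed the block without moving it. I'll raise the tool and check where the tips really are.

Call:
{"name": "jog_arm", "arguments": {"targets": [[[0.0, 0.0, -0.5], 0.0], [[0.0, 0.0, -1.2], 0.0], [[-0.8, 0.0, -1.8], 0.0], [[-1.8, 0.0, -1.8], 0.0], [[-2.8, 0.0, -1.8], 0.0]]}}

```text
time_s: 4.85
position: [0.4057, -0.2073, 0.0987]
tcp_rot: [0.0, 0.951, -0.31, 0.001]
contact_force: [0.4, 0.4, 0.0]
gripper_width: 0.0005
grasp_force: 0.0
```

```bash
python3 -c "
from h import *
p=look('scene',[('block','mark_of')]);w=look('wrist',[])
s=r.sense();q=s['position'];print(s['time_s'],q,s['gripper_width'])
x=jw(1,0,0);o=jw(0,0,0);x=np.array([x[0]-o[0],x[1]-o[1]])
L=[[*(q[:2]+x*dx),q[2]+d] for dx in(-.011,0,.011) for d in(0,-.022)]
a=(px(p,L)-[215,180])*6;b=(px(w,L)-[230,200])*6;print(a,b)
i1=cv2.resize(p['color'][180:280,215:281,::-1],None,fx=6,fy=6,interpolation=cv2.INTER_CUBIC)
i2=cv2.resize(w['color'][200:300,230:296,::-1],None,fx=6,fy=6,interpolation=cv2.INTER_CUBIC)
for im,u in((i1,a),(i2,b)):
  for k in u: cv2.circle(im,tuple(int(v) for v in k),3,(0,255,0) ,1)
cv2.imwrite('pics/c3.png',np.hstack([i1,i2]))
"
```

```text
scene block mark_of [([0.4827, -0.2601, 0.0158], 0.8)]
5.0 [ 0.40519108 -0.20697271  0.0982452 ] -0.0002531452069598829
[[469.22290701 511.67213513]
 [467.87550884 554.36313345]
 [466.3249957  481.55410847]
 [465.05177048 524.4612635 ]
 [463.48461577 452.03338548]
 [462.28293285 495.14021187]] [[273.93992277 417.67595405]
 [274.10474696 312.11308773]
 [274.24769342 311.56185141]
 [274.38240361 215.82557006]
 [274.57065501 200.66129981]
 [274.67194635 115.80226758]]
```

View pics/c3.png

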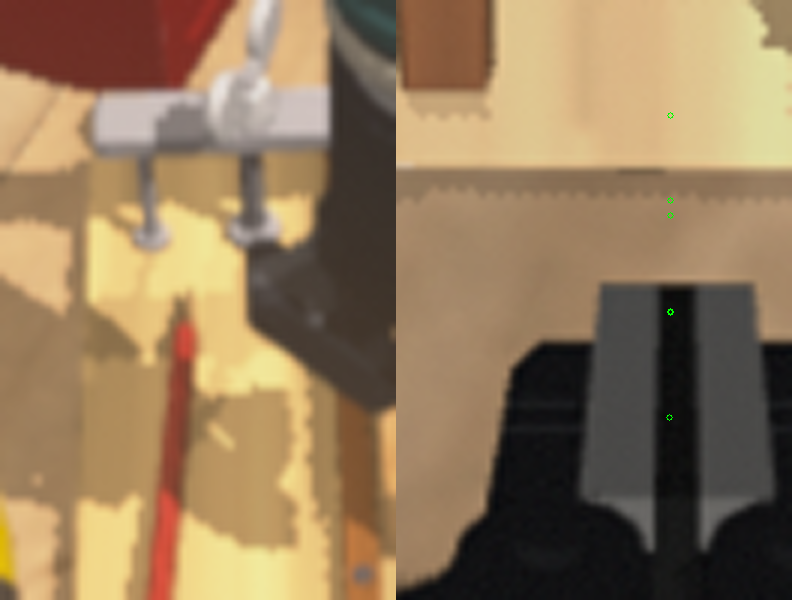

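In the wrist crop the finger ends at v≈284, where the prediction for the tip was 116–312. I need one more view, from the scene camera, to settle the true tip height.

```bash
python3 -c "
from h import *
p=look('scene',[]);w=look('top',[])
s=r.sense();q=s['position'];print(s['time_s'],q,s['gripper_width'])
x=jw(1,0,0);o=jw(0,0,0);x=np.array([x[0]-o[0],x[1]-o[1]])
L=[[*(q[:2]+x*dx),q[2]+d] for dx in(-.011,.011) for d in(0,-.022)]
a=(px(p,L)-[240,200])*5;print(a)
i1=cv2.resize(p['color'][200:300,240:320,::-1],None,fx=5,fy=5,interpolation=cv2.INTER_CUBIC)
i2=cv2.resize(w['color'][140:190,260:310,::-1],None,fx=8,fy=8,interpolation=cv2.INTER_CUBIC)
for k in a: cv2.circle(i1,tuple(int(v) for v in k),3,(0,255,0),1)
L=[jw(.07,.06,.1)]
for an in range(0,180,30):
  c=np.radians(an); 
th=np.radians(-62);c=np.array(jw(.07,.06,.103));e=np.array([np.cos(th),np.sin(th),0])*.034
for k in (px(w,[c,c+e,c-e])-[260,140]+.5)*8: cv2.circle(i2,tuple(int(v) for v in k),4,(0,255,0),1)
cv2.imwrite('pics/c4.png',np.hstack([i1,cv2.copyMakeBorder(i2,0,100,0,0,0)]))
"
```

```text
5.1 [ 0.40688838 -0.20805074  0.09819971] 5.723660707014794e-05
[[265.20554521 321.87120497]
 [264.10205056 357.47763271]
 [260.44856467 272.35334998]
 [259.4653907  308.30136276]]
```

View pics/c4.png

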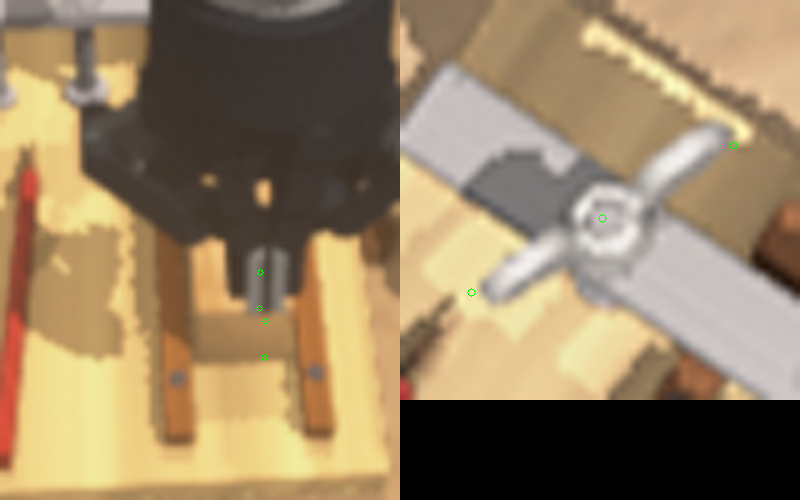

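The free-air view shows the finger bottom at (265,312), not at the predicted 357. The real tips seem to reach less far than stated. The nut picture shows the wings lying along (490,290)–(735,130), about -62° yaw. I'll descend further, watching the force.

Call:
{"name": "jog_arm", "arguments": {"targets": [[[0.0, -0.05, 0.8], 0.0], [[0.0, -0.05, 1.6], 0.0], [[0.0, -0.05, 2.0], 0.0], [[0.0, -0.05, 2.2], 0.0], [[0.0, -0.05, 2.25], 0.0]]}}

```text
time_s: 5.6
position: [0.4067, -0.2066, 0.0408]
tcp_rot: [0.0, 0.951, -0.31, -0.0]
contact_force: [0.0, -0.0, -0.0]
gripper_width: 0.0002
grasp_force: 0.0
```

Call:
{"name": "jog_arm", "arguments": {"targets": [[[0.0, 0.0, 0.08], 0.0], [[0.0, 0.0, 0.15], 0.0], [[0.0, 0.0, 0.2], 0.0], [[0.0, 0.0, 0.2], 0.0], [[0.0, 0.0, 0.2], 0.0]]}}

```text
time_s: 6.1
position: [0.4066, -0.2065, 0.0362]
tcp_rot: [0.0, 0.951, -0.31, 0.0]
contact_force: [-1.0, 0.1, -0.5]
gripper_width: -0.0001
grasp_force: 0.0
```

```bash
python3 -c "
from h import *
delta(jw(-.041,0,.037),-36.2)"
```

```text
t 6.1 pos [ 0.4066 -0.2065  0.0362] yaw -36.07 F [-1.   0.1 -0.5] Tq [ 0.06 -0.02 -0.  ] w -0.0001 q7 -1.84 d [ 2.7  -0.   -0.03] 0.021666666666666667
```

Call:
{"name": "jog_arm", "arguments": {"targets": [[[0.0, 0.0, 0.15], 0.0], [[0.0, 0.0, 0.3], 0.0], [[0.0, 0.0, 0.4], 0.0], [[0.0, 0.0, 0.4], 0.0], [[0.0, 0.0, 0.4], 0.0]]}}

```text
time_s: 6.6
position: [0.4064, -0.2064, 0.0259]
tcp_rot: [0.0, 0.951, -0.31, -0.0]
contact_force: [1.1, 0.6, -0.7]
gripper_width: -0.0001
grasp_force: 0.0
```

```bash
python3 -c "
from h import *
delta(jw(-.041,0,.026),-36.2)"
```

```text
t 6.6 pos [ 0.4064 -0.2064  0.0259] yaw -36.07 F [ 1.1  0.6 -0.7] Tq [-0.05  0.07 -0.02] w -0.0001 q7 -1.84 d [ 2.71 -0.01 -0.01] 0.021666666666666667
```

Call:
{"name": "jog_arm", "arguments": {"targets": [[[0.3, 0.0, 0.0], 0.0], [[0.6, 0.0, 0.0], 0.0], [[0.9, 0.0, 0.0], 0.0], [[1.2, 0.0, 0.0], 0.0], [[1.5, 0.0, 0.0], 0.0]]}}

```text
time_s: 7.1
position: [0.4371, -0.2289, 0.026]
tcp_rot: [-0.0, 0.951, -0.31, -0.0]
contact_force: [-0.9, 1.1, 1.3]
gripper_width: -0.0001
grasp_force: 0.6
```

```bash
python3 -c "
from h import *
delta(jw(-.041,0,.026),-36.2)
look('scene',[('block','mark_of')])
look('wrist',[('block','mark_of')])
print(jw(.03,0,0))"
```

```text
t 7.1 pos [ 0.4371 -0.2289  0.026 ] yaw -36.08 F [-0.9  1.1  1.3] Tq [0.17 0.23 0.01] w -0.0001 q7 -1.82 d [ 1.19 -0.01  0.  ] 0.02
scene block mark_of [([0.3866, -0.3584, 0.0014], 0.45)]
wrist block mark_of [([0.496, -0.2672, 0.0149], 0.75)]
[np.float64(0.518571557868231), np.float64(-0.28804783133334), 0]
```

Call:
{"name": "jog_arm", "arguments": {"targets": [[[0.25, 0.0, 0.0], 0.0], [[0.5, 0.0, 0.0], 0.0], [[0.75, 0.0, 0.0], 0.0], [[0.9, 0.0, 0.0], 0.0], [[1.0, 0.0, 0.0], 0.0]]}}

```text
time_s: 7.8
position: [0.4572, -0.2434, 0.026]
tcp_rot: [-0.0, 0.951, -0.31, -0.0]
contact_force: [-0.9, 1.5, 0.9]
gripper_width: -0.0
grasp_force: 0.6
```

Call:
{"name": "jog_arm", "arguments": {"targets": [[[0.05, 0.0, 0.0], 0.0], [[0.1, 0.0, 0.0], 0.0], [[0.15, 0.0, 0.0], 0.0], [[0.2, 0.0, 0.0], 0.0], [[0.2, 0.0, 0.0], 0.0]]}}

```text
time_s: 8.3
position: [0.4613, -0.2464, 0.0261]
tcp_rot: [0.0, 0.951, -0.31, 0.0]
contact_force: [-0.9, -0.6, -0.2]
gripper_width: 0.0001
grasp_force: 0.0
```

```bash
python3 -c "
from h import *
delta(jw(-.041,0,.026),-36.2)"
```

```text
t 8.3 pos [ 0.4613 -0.2464  0.0261] yaw -36.07 F [-0.9 -0.6 -0.2] Tq [-0.02 -0.01 -0.01] w 0.0001 q7 -1.81 d [-0.01 -0.01  0.  ] 0.021666666666666667
```

Not yet at the stop; I'll continue slowly until the force rises.

Call:
{"name": "jog_arm", "arguments": {"targets": [[[0.03, 0.0, 0.0], 0.0], [[0.06, 0.0, 0.0], 0.0], [[0.09, 0.0, 0.0], 0.0], [[0.12, 0.0, 0.0], 0.0], [[0.12, 0.0, 0.0], 0.0]]}}

```text
time_s: 8.8
position: [0.462, -0.2469, 0.0258]
tcp_rot: [-0.0, 0.951, -0.31, -0.002]
contact_force: [-4.5, 1.8, 4.4]
gripper_width: 0.0001
grasp_force: 2.8
```

Call:
{"name": "jog_arm", "arguments": {"targets": [[[0.03, 0.0, 0.0], 0.0], [[0.06, 0.0, 0.0], 0.0], [[0.09, 0.0, 0.0], 0.0], [[0.12, 0.0, 0.0], 0.0], [[0.12, 0.0, 0.0], 0.0]]}}

```text
time_s: 9.3
position: [0.4619, -0.247, 0.0254]
tcp_rot: [-0.001, 0.951, -0.309, -0.005]
contact_force: [-10.2, 7.7, 10.6]
gripper_width: 0.0001
grasp_force: 6.2
```

```bash
python3 -c "
from h import *
look('wrist',[('block','mark_of')])
delta(jw(-.041,0,.026),-36.2)"
```

```text
wrist block mark_of [([0.5199, -0.2839, 0.014], 0.94)]
t 9.4 pos [ 0.4619 -0.247   0.0254] yaw -36.04 F [-10.4   6.9   9.9] Tq [1.49 1.97 0.01] w 0.0 q7 -1.81 d [-0.04 -0.01 -0.02] 0.02666666666666667
```

Call:
{"name": "jog_arm", "arguments": {"targets": [[[-0.4, 0.0, 0.0], 0.0], [[-0.8, 0.0, 0.0], 0.0], [[-0.8, 0.0, -1.0], 0.0], [[-0.4, 0.0, -1.8], 0.0], [[0.5, 0.0, -1.8], 0.0]]}}

```text
time_s: 9.9
position: [0.477, -0.2573, 0.0738]
tcp_rot: [0.0, 0.951, -0.309, 0.002]
contact_force: [0.7, -0.0, -0.5]
gripper_width: -0.0
grasp_force: 0.0
```

Call:
{"name": "jog_arm", "arguments": {"targets": [[[0.7, 0.0, 0.4], 0.0], [[0.7, 0.0, 0.6], 0.0], [[0.7, 0.0, 0.7], 0.0], [[0.7, 0.0, 0.75], 0.0], [[0.7, 0.0, 0.75], 0.0]]}}

```text
time_s: 10.4
position: [0.4894, -0.2668, 0.0521]
tcp_rot: [-0.0, 0.951, -0.309, -0.0]
contact_force: [0.2, 0.2, -0.3]
gripper_width: 0.0002
grasp_force: 0.0
```

```bash
python3 -c "
from h import *
delta(jw(-.01,0,.053),-36.2)"
```

```text
t 10.4 pos [ 0.4894 -0.2668  0.0521] yaw -36.05 F [ 0.2  0.2 -0.3] Tq [0.03 0.07 0.04] w 0.0002 q7 -1.79 d [-0.16 -0.   -0.04] 0.024999999999999998
```

Call:
{"name": "jog_arm", "arguments": {"targets": [[[0.0, 0.0, 0.05], 0.0], [[0.0, 0.0, 0.1], 0.0], [[0.0, 0.0, 0.15], 0.0], [[0.0, 0.0, 0.2], 0.0], [[0.0, 0.0, 0.2], 0.0]]}}

```text
time_s: 10.9
position: [0.49, -0.2673, 0.0471]
tcp_rot: [0.0, 0.951, -0.31, -0.0]
contact_force: [0.4, 0.1, -0.8]
gripper_width: 0.0001
grasp_force: 0.0
```

```bash
python3 -c "
from h import *
delta(jw(-.01,0,.053),-36.2)"
```

```text
t 10.9 pos [ 0.49   -0.2673  0.0471] yaw -36.07 F [ 0.4  0.1 -0.8] Tq [ 0.05 -0.03 -0.03] w 0.0001 q7 -1.79 d [-0.19 -0.01 -0.23] 0.021666666666666667
```

Call:
{"name": "jog_arm", "arguments": {"targets": [[[0.0, 0.0, 0.05], 0.0], [[0.0, 0.0, 0.1], 0.0], [[0.0, 0.0, 0.15], 0.0], [[0.0, 0.0, 0.2], 0.0], [[0.0, 0.0, 0.2], 0.0]]}}

```text
time_s: 11.4
position: [0.4902, -0.2675, 0.0453]
tcp_rot: [0.0, 0.951, -0.31, -0.0]
contact_force: [-8.4, 4.2, 25.5]
gripper_width: 0.0001
grasp_force: 13.1
```

Call:
{"name": "jog_arm", "arguments": {"targets": [[[0.0, 0.0, 0.05], 0.0], [[0.0, 0.0, 0.1], 0.0], [[0.0, 0.0, 0.12], 0.0], [[0.0, 0.0, 0.12], 0.0], [[0.0, 0.0, 0.12], 0.0]]}}

```text
time_s: 11.9
position: [0.4903, -0.2675, 0.0451]
tcp_rot: [0.0, 0.951, -0.31, 0.0]
contact_force: [-15.3, 8.7, 51.0]
gripper_width: 0.0003
grasp_force: 25.3
```

```bash
python3 -c "
from h import *
delta(jw(-.01,0,.053),-36.2)"
```

```text
t 11.9 pos [ 0.4903 -0.2675  0.0451] yaw -36.08 F [-15.3   8.7  51. ] Tq [ 1.73  3.49 -0.  ] w 0.0003 q7 -1.79 d [-0.2  -0.   -0.31] 0.02
```

Contact came at TCP z = 0.0457 on the block top (0.053), so the closed tips lie 7 mm above the reported TCP. I'll allow for that. Now to the nut.

Call:
{"name": "jog_arm", "arguments": {"targets": [[[0.0, 0.0, -1.8], 0.0], [[0.0, 0.0, -3.6], -1.4], [[1.0, -0.8, -4.1], -2.8], [[2.2, -1.8, -4.1], -4.2], [[3.0, -2.4, -4.1], -5.6]], "grip": 32, "grip_force": 20}}

```text
time_s: 12.4
position: [0.5889, -0.2625, 0.1433]
tcp_rot: [0.0, 1.0, -0.018, 0.002]
contact_force: [0.2, 0.4, -0.5]
gripper_width: 0.0316
grasp_force: 0.0
```

Call:
{"name": "jog_arm", "arguments": {"targets": [[[0.0, 0.0, 0.0], -1.4], [[0.0, 0.0, 0.0], -2.8], [[0.0, 0.0, 0.0], -4.2], [[0.0, 0.0, 0.0], -5.6], [[0.0, 0.0, 0.0], -7.0]]}}

```text
time_s: 12.9
position: [0.5859, -0.2631, 0.1416]
tcp_rot: [-0.0, 0.94, 0.341, -0.0]
contact_force: [0.3, -0.1, 1.0]
gripper_width: 0.0317
grasp_force: 0.0
```

Call:
{"name": "jog_arm", "arguments": {"targets": [[[0.0, 0.0, 0.0], -1.4], [[0.0, 0.0, 0.0], -2.8], [[0.0, 0.0, 0.0], -4.2], [[0.0, 0.0, 0.0], -5.6], [[0.0, 0.0, 0.0], -7.0]]}}

```text
time_s: 13.4
position: [0.5859, -0.2632, 0.1416]
tcp_rot: [-0.0, 0.755, 0.655, -0.0]
contact_force: [-0.4, -0.2, -0.0]
gripper_width: 0.0321
grasp_force: 0.0
```

Call:
{"name": "jog_arm", "arguments": {"targets": [[[0.0, 0.0, 0.0], -1.4], [[0.0, 0.0, 0.0], -2.8], [[0.0, 0.0, 0.0], -4.2], [[0.0, 0.0, 0.0], -5.6], [[0.0, 0.0, 0.0], -6.6]]}}

```text
time_s: 13.9
position: [0.5858, -0.2632, 0.1415]
tcp_rot: [-0.0, 0.489, 0.872, -0.0]
contact_force: [0.6, 0.5, -0.1]
gripper_width: 0.0321
grasp_force: 0.0
```

```bash
python3 -c "
from h import *
w=look('wrist',[('wings','mark_of'),('clamp_bar','mark_of'),('block','mark_of')])
delta(jw(.07,.06,.086),121.5)
print(jw(.07,.06,0))
cv2.imwrite('pics/w5.png',w['color'][:,:,::-1])"
```

```text
wrist wings mark_of [([0.5866, -0.2645, 0.0996], 0.61)]
wrist clamp_bar mark_of [([0.5912, -0.262, 0.0676], 0.78)]
wrist block mark_of [([0.5191, -0.2831, 0.0123], 0.65)]
t 14.1 pos [ 0.5859 -0.2632  0.1416] yaw 120.96 F [-0.6 -0.4  0.8] Tq [ 0.   -0.04 -0.03] w 0.0322 q7 0.55 d [-0.01  0.01  2.22] -0.09000000000000001
[np.float64(0.5862672306725343), np.float64(-0.2632023914384075), 0]
```

View pics/w5.png

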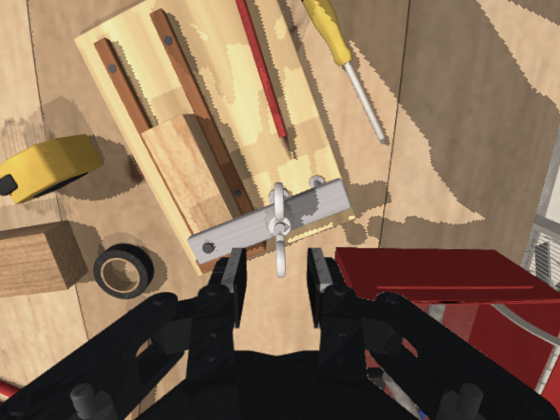

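The wings stand upright at u≈280, centred between the fingers and aligned with tool x. The toolbox edge is on the right at (335,250), so I'll check that clearance before descending.

```bash
python3 -c "
from h import *
w=look('top',[])
n=np.array(jw(.07,.06,0))
for z in(.0,.06,.1,.15):
  a=ray(w,[(297,131),(260,80)],z); print(z,a[:,:2].round(3).tolist(),np.linalg.norm(a[:,:2]-n[:2],axis=1).round(3))
"
```

```text
0.0 [[0.675, -0.288], [0.783, -0.216]] [0.092 0.202]
0.06 [[0.661, -0.288], [0.763, -0.22]] [0.079 0.182]
0.1 [[0.652, -0.287], [0.75, -0.222]] [0.07  0.169]
0.15 [[0.641, -0.286], [0.734, -0.224]] [0.059 0.152]
```

```bash
python3 -c "
from h import *
p=look('scene',[]);
for z in(.0,.04,.06,.08,.1,.12,.15):
  print(z,ray(p,[(237,187),(240,160),(296,78)],z)[:,:2].round(3).tolist())
n=look('top',[])
cv2.imwrite('pics/t6.png',np.hstack([cv2.resize(p['color'][130:210,150:310,::-1],None,fx=5,fy=5)[:, :800]]))
"
```

```text
0.0 [[0.713, -0.294], [0.791, -0.359], [1.012, -0.744]]
0.04 [[0.677, -0.272], [0.751, -0.334], [0.959, -0.697]]
0.06 [[0.659, -0.261], [0.73, -0.321], [0.932, -0.673]]
0.08 [[0.641, -0.25], [0.71, -0.308], [0.906, -0.649]]
0.1 [[0.623, -0.239], [0.69, -0.295], [0.879, -0.626]]
0.12 [[0.604, -0.229], [0.669, -0.283], [0.853, -0.602]]
0.15 [[0.577, -0.212], [0.639, -0.263], [0.813, -0.567]]
```

View pics/t6.png

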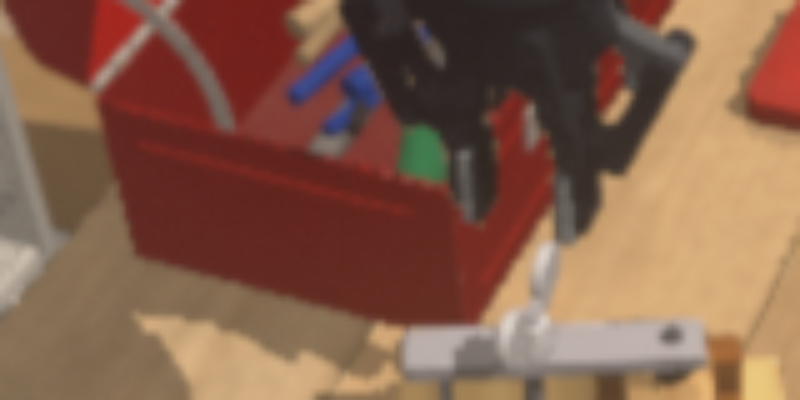

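The toolbox rim, at about z 0.1 and 75 mm from the nut, is below the gripper's wide parts. So I'll descend and grip.

Call:
{"name": "jog_arm", "arguments": {"targets": [[[0.0, 0.0, 0.8], -0.1], [[0.0, 0.0, 1.6], -0.1], [[0.0, 0.0, 2.1], -0.1], [[0.0, 0.0, 2.35], -0.1], [[0.0, 0.0, 2.35], -0.1]]}}

```text
time_s: 14.75
position: [0.5858, -0.2628, 0.0824]
tcp_rot: [-0.001, 0.487, 0.873, -0.0]
contact_force: [0.1, -0.4, -0.4]
gripper_width: 0.032
grasp_force: 0.0
```

Call:
{"name": "jog_arm", "arguments": {"targets": [[[0.0, 0.0, 0.0], 0.0], [[0.0, 0.0, 0.0], 0.0], [[0.0, 0.0, 0.0], 0.0], [[0.0, 0.0, 0.0], 0.0], [[0.0, 0.0, 0.0], 0.0]], "grip": 2, "grip_force": 20}}

```text
time_s: 15.25
position: [0.5877, -0.2623, 0.084]
tcp_rot: [0.001, 0.487, 0.874, 0.001]
contact_force: [5.1, 2.3, -2.0]
gripper_width: 0.0151
grasp_force: 18.4
```

```bash
python3 -c "
from h import *
delta(jw(.07,.06,.083),-58.5)"
```

```text
t 15.25 pos [ 0.5877 -0.2623  0.084 ] yaw 121.77 F [ 5.1  2.3 -2. ] Tq [ 0.5  -1.04  0.  ] w 0.0151 q7 0.52 d [-0.   -0.07  0.04] -29.955
```

Call:
{"name": "jog_arm", "arguments": {"targets": [[[0.0, 0.05, 0.01], 1.0], [[0.0, 0.1, 0.02], 2.2], [[0.0, 0.1, 0.03], 3.4], [[0.0, 0.1, 0.04], 4.6], [[0.0, 0.1, 0.04], 5.0]]}}

```text
time_s: 15.75
position: [0.5882, -0.2621, 0.0832]
tcp_rot: [0.0, 0.698, 0.716, -0.0]
contact_force: [0.3, 0.9, 3.2]
gripper_width: 0.0148
grasp_force: 19.4
```

```bash
python3 -c "
from h import *
delta(jw(.07,.06,.083),-58.5)"
```

```text
t 15.75 pos [ 0.5882 -0.2621  0.0832] yaw 91.52 F [0.3 0.9 3.2] Tq [ 0.12 -0.09  0.04] w 0.0148 q7 0.07 d [-0.04 -0.08  0.01] 25.003333333333334
```

Call:
{"name": "jog_arm", "arguments": {"targets": [[[0.0, 0.0, 0.01], 1.4], [[0.0, 0.0, 0.015], 2.8], [[0.0, 0.0, 0.02], 4.2], [[0.0, 0.0, 0.03], 5.6], [[0.0, 0.0, 0.04], 7.0]]}}

```text
time_s: 16.25
position: [0.5887, -0.2623, 0.0822]
tcp_rot: [0.001, 0.909, 0.418, 0.0]
contact_force: [1.9, 0.3, 1.8]
gripper_width: 0.015
grasp_force: 19.2
```

Call:
{"name": "jog_arm", "arguments": {"targets": [[[0.0, 0.0, 0.01], 1.4], [[0.0, 0.0, 0.015], 2.8], [[0.0, 0.0, 0.02], 4.2], [[0.0, 0.0, 0.03], 5.6], [[0.0, 0.0, 0.04], 7.0]]}}

```text
time_s: 16.75
position: [0.589, -0.2627, 0.0814]
tcp_rot: [0.001, 0.998, 0.064, 0.001]
contact_force: [1.6, -0.7, -0.1]
gripper_width: 0.0146
grasp_force: 19.0
```

Call:
{"name": "jog_arm", "arguments": {"targets": [[[0.0, 0.0, 0.01], 1.4], [[0.0, 0.0, 0.015], 2.8], [[0.0, 0.0, 0.02], 4.2], [[0.0, 0.0, 0.03], 5.6], [[0.0, 0.0, 0.04], 7.0]]}}

```text
time_s: 17.25
position: [0.5888, -0.2633, 0.0804]
tcp_rot: [0.001, 0.955, -0.298, 0.001]
contact_force: [1.9, -2.1, 0.1]
gripper_width: 0.0147
grasp_force: 19.1
```

```bash
python3 -c "
from h import *
delta(jw(.07,.06,.083),-70)
print(r.sense()['q'])"
```

```text
t 17.25 pos [ 0.5888 -0.2633  0.0804] yaw -34.65 F [ 1.9 -2.1  0.1] Tq [-0.53 -0.37  0.05] w 0.0147 q7 -1.8 d [-0.09  0.06 -0.11] 5.891666666666667
[ 0.35357175  0.62122369  0.01986874  1.7174743  -0.01450036  0.80039266
 -1.79582101]
```

Call:
{"name": "jog_arm", "arguments": {"targets": [[[0.0, 0.0, 0.01], 1.0], [[0.0, 0.0, 0.015], 2.0], [[0.0, 0.0, 0.02], 3.0], [[0.0, 0.0, 0.03], 4.0], [[0.0, 0.0, 0.03], 5.0]]}}

```text
time_s: 17.75
position: [0.5886, -0.2635, 0.0797]
tcp_rot: [0.0, 0.845, -0.534, 0.001]
contact_force: [1.7, -2.5, 1.4]
gripper_width: 0.0149
grasp_force: 19.1
```

Call:
{"name": "jog_arm", "arguments": {"targets": [[[0.0, 0.0, 0.01], 1.0], [[0.0, 0.0, 0.015], 2.0], [[0.0, 0.0, 0.02], 3.0], [[0.0, 0.0, 0.02], 4.0], [[0.0, 0.0, 0.02], 4.0]]}}

```text
time_s: 18.25
position: [0.5883, -0.2636, 0.0791]
tcp_rot: [0.001, 0.717, -0.697, 0.001]
contact_force: [0.3, -3.8, 3.6]
gripper_width: 0.0148
grasp_force: 19.9
```

Call:
{"name": "jog_arm", "arguments": {"targets": [[[0.0, 0.0, 0.0], 0.0], [[0.0, 0.0, 0.0], 0.0], [[0.0, 0.0, -0.7], 0.0], [[0.0, 0.0, -1.7], 0.0], [[0.0, 0.0, -2.2], 0.0]], "grip": 34}}

```text
time_s: 18.75
position: [0.5888, -0.2615, 0.1344]
tcp_rot: [-0.001, 0.718, -0.696, 0.0]
contact_force: [0.3, -0.9, -0.5]
gripper_width: 0.0344
grasp_force: 0.0
```

```bash
python3 -c "
from h import *
delta(jw(.07,.06,.083),91)
p=look('wrist',[('wings','mark_of'),('block','mark_of'),('clamp_bar','mark_of')])
# wing direction: bright grey pixels along image vertical?
im=cv2.imread('/dev/null')
g=p['color'].astype(int);u=px(p,[[.5885,-.2632,.1]])[0];print(u)
"
```

```text
t 18.75 pos [ 0.5888 -0.2615  0.1344] yaw -88.19 F [ 0.3 -0.9 -0.5] Tq [ 0.   -0.   -0.01] w 0.0344 q7 -2.59 d [0.07 0.11 2.05] -29.865
wrist wings mark_of [([0.5875, -0.2627, 0.0967], 0.56)]
wrist block mark_of [([0.5208, -0.2817, 0.014], 0.63)]
wrist clamp_bar mark_of [([0.5906, -0.2619, 0.0648], 0.96)]
[275.6665637  229.97862158]
```

Call:
{"name": "jog_arm", "arguments": {"targets": [[[0.05, 0.02, 0.0], -1.4], [[0.05, 0.02, 0.0], -2.8], [[0.05, 0.02, 0.0], -4.2], [[0.05, 0.02, 0.0], -5.6], [[0.05, 0.02, 0.0], -7.0]]}}

```text
time_s: 19.45
position: [0.5868, -0.2624, 0.131]
tcp_rot: [-0.0, 0.921, -0.39, -0.001]
contact_force: [0.4, -0.2, -0.0]
gripper_width: 0.034
grasp_force: 0.0
```

Call:
{"name": "jog_arm", "arguments": {"targets": [[[0.0, 0.0, 0.0], -1.4], [[0.0, 0.0, 0.0], -2.8], [[0.0, 0.0, 0.0], -4.2], [[0.0, 0.0, 0.0], -5.6], [[0.0, 0.0, 0.0], -7.0]]}}

```text
time_s: 19.95
position: [0.5868, -0.2624, 0.131]
tcp_rot: [-0.001, 0.999, -0.034, -0.001]
contact_force: [-0.4, -0.7, -0.4]
gripper_width: 0.0339
grasp_force: 0.0
```

Call:
{"name": "jog_arm", "arguments": {"targets": [[[0.0, 0.0, 0.0], -1.4], [[0.0, 0.0, 0.0], -2.8], [[0.0, 0.0, 0.0], -4.2], [[0.0, 0.0, 0.0], -5.6], [[0.0, 0.0, 0.0], -7.0]]}}

```text
time_s: 20.45
position: [0.5868, -0.2624, 0.1311]
tcp_rot: [-0.001, 0.945, 0.326, -0.001]
contact_force: [-0.6, 0.2, -0.4]
gripper_width: 0.0339
grasp_force: 0.0
```

Call:
{"name": "jog_arm", "arguments": {"targets": [[[0.0, 0.0, 0.0], -1.4], [[0.0, 0.0, 0.0], -2.8], [[0.0, 0.0, 0.0], -4.2], [[0.0, 0.0, 0.0], -5.6], [[0.0, 0.0, 0.0], -7.0]]}}

```text
time_s: 20.95
position: [0.5868, -0.2624, 0.1311]
tcp_rot: [-0.001, 0.765, 0.643, -0.0]
contact_force: [-0.2, -0.1, 0.2]
gripper_width: 0.0344
grasp_force: 0.0
```

Call:
{"name": "jog_arm", "arguments": {"targets": [[[0.0, 0.0, 0.0], -1.4], [[0.0, 0.0, 0.0], -2.0], [[0.0, 0.0, 0.0], -2.0], [[0.0, 0.0, 0.4], -2.0], [[0.0, 0.0, 0.8], -2.0]]}}

```text
time_s: 21.45
position: [0.5874, -0.2629, 0.1116]
tcp_rot: [-0.0, 0.697, 0.717, -0.0]
contact_force: [-0.3, -0.2, 0.1]
gripper_width: 0.034
grasp_force: 0.0
```

```bash
python3 -c "
from h import *
delta([.5883,-.2628,.0785],91.5)
p=look('wrist',[('wings','mark_of')])
c=np.array([.5883,-.2628,.1])
# grey bright mask restricted round the nut, print its principal direction
u=px(p,[c])[0];g=p['color'].astype(int);print(u)
best=[]
for a in range(0,180,10):
  e=np.array([np.cos(np.radians(a)),np.sin(np.radians(a)),0])
  m=px(p,[c+e*k for k in np.r_[np.arange(-.03,-.015,.002),np.arange(.016,.031,.002)]]).astype(int)
  m=m[(m[:,1]<420)&(m[:,1]>=0)]
  v=g[m[:,1],m[:,0]];best.append((a,int((v.max(1)-v.min(1)).mean()),int(v.mean())))
print(best)
"
```

```text
t 21.45 pos [ 0.5874 -0.2629  0.1116] yaw 91.67 F [-0.3 -0.2  0.1] Tq [-0.04 -0.05  0.02] w 0.034 q7 0.13 d [0.   0.04 1.32] 0.028333333333333335
wrist wings mark_of [([0.588, -0.2645, 0.1003], 0.62)]
[278.98739117 248.62179997]
[(0, 31, 119), (10, 35, 128), (20, 37, 140), (30, 37, 133), (40, 36, 138), (50, 8, 149), (60, 15, 129), (70, 38, 102), (80, 42, 114), (90, 9, 174), (100, 28, 158), (110, 57, 170), (120, 61, 167), (130, 56, 146), (140, 35, 85), (150, 28, 77), (160, 24, 83), (170, 23, 91)]
```

Call:
{"name": "jog_arm", "arguments": {"targets": [[[0.0, 0.04, 0.5], 0.0], [[0.0, 0.04, 1.0], 0.0], [[0.0, 0.04, 1.3], 0.0], [[0.0, 0.04, 1.32], 0.0], [[0.0, 0.04, 1.32], 0.0]]}}

```text
time_s: 22.05
position: [0.5887, -0.2629, 0.0795]
tcp_rot: [-0.0, 0.696, 0.718, -0.0]
contact_force: [-0.4, 0.8, 0.1]
gripper_width: 0.0341
grasp_force: 0.0
```

Call:
{"name": "jog_arm", "arguments": {"targets": [[[0.0, 0.0, 0.0], 0.0], [[0.0, 0.0, 0.0], 0.0], [[0.0, 0.0, 0.0], 0.0], [[0.0, 0.0, 0.0], 0.0], [[0.0, 0.0, 0.0], 0.0]], "grip": 2}}

```text
time_s: 22.55
position: [0.5884, -0.2631, 0.0802]
tcp_rot: [-0.0, 0.696, 0.718, -0.0]
contact_force: [-4.4, 1.0, 5.8]
gripper_width: 0.0139
grasp_force: 19.7
```

```bash
python3 -c "
from h import *
delta([.5883,-.2628,.0785],-35)"
```

```text
t 22.55 pos [ 0.5884 -0.2631  0.0802] yaw 91.72 F [-4.4  1.   5.8] Tq [ 0.11  0.89 -0.03] w 0.0139 q7 0.12 d [ 0.01 -0.    0.07] 21.12
```

Call:
{"name": "jog_arm", "arguments": {"targets": [[[0.0, 0.0, 0.0], 1.4], [[0.0, 0.0, 0.01], 2.8], [[0.0, 0.0, 0.02], 4.2], [[0.0, 0.0, 0.03], 5.6], [[0.0, 0.0, 0.04], 7.0]]}}

```text
time_s: 23.05
position: [0.5883, -0.2631, 0.0793]
tcp_rot: [-0.0, 0.909, 0.418, -0.0]
contact_force: [-4.1, 0.7, 5.6]
gripper_width: 0.014
grasp_force: 19.9
```

Call:
{"name": "jog_arm", "arguments": {"targets": [[[0.0, 0.0, 0.01], 1.4], [[0.0, 0.0, 0.015], 2.8], [[0.0, 0.0, 0.02], 4.2], [[0.0, 0.0, 0.03], 5.6], [[0.0, 0.0, 0.04], 7.0]]}}

```text
time_s: 23.55
position: [0.5882, -0.263, 0.0783]
tcp_rot: [-0.0, 0.998, 0.064, -0.0]
contact_force: [-4.7, 1.9, 5.9]
gripper_width: 0.0135
grasp_force: 20.0
```

Call:
{"name": "jog_arm", "arguments": {"targets": [[[0.0, 0.0, 0.01], 1.4], [[0.0, 0.0, 0.015], 2.8], [[0.0, 0.0, 0.02], 4.2], [[0.0, 0.0, 0.03], 5.6], [[0.0, 0.0, 0.04], 7.0]]}}

```text
time_s: 24.05
position: [0.5883, -0.2628, 0.0774]
tcp_rot: [0.0, 0.955, -0.297, -0.0]
contact_force: [-4.9, 2.1, 6.5]
gripper_width: 0.0135
grasp_force: 20.2
```

```bash
python3 -c "
from h import *
delta([.5883,-.2628,.0785],-88)"
```

```text
t 24.05 pos [ 0.5883 -0.2628  0.0774] yaw -34.59 F [-4.9  2.1  6.5] Tq [0.35 1.13 0.04] w 0.0135 q7 -1.74 d [-0.   -0.   -0.04] 8.901666666666666
```

Call:
{"name": "jog_arm", "arguments": {"targets": [[[0.0, 0.0, 0.01], 1.0], [[0.0, 0.0, 0.015], 2.0], [[0.0, 0.0, 0.02], 3.0], [[0.0, 0.0, 0.02], 4.0], [[0.0, 0.0, 0.02], 4.0]]}}

```text
time_s: 24.55
position: [0.5883, -0.2628, 0.0768]
tcp_rot: [0.0, 0.873, -0.488, -0.0]
contact_force: [-4.5, 0.5, 7.3]
gripper_width: 0.0139
grasp_force: 20.3
```

```bash
python3 -c "
from h import *
delta([.5883,-.2628,.0785],-88)"
```

```text
t 24.55 pos [ 0.5883 -0.2628  0.0768] yaw -58.37 F [-4.5  0.5  7.3] Tq [0.23 1.12 0.05] w 0.0139 q7 -2.09 d [-0.    0.   -0.07] 4.9383333333333335
```

Call:
{"name": "jog_arm", "arguments": {"targets": [[[0.0, 0.0, 0.01], 1.0], [[0.0, 0.0, 0.015], 2.0], [[0.0, 0.0, 0.02], 3.0], [[0.0, 0.0, 0.02], 4.0], [[0.0, 0.0, 0.02], 4.0]]}}

```text
time_s: 25.05
position: [0.5884, -0.2628, 0.0763]
tcp_rot: [0.0, 0.753, -0.658, -0.0]
contact_force: [-4.5, 1.3, 6.2]
gripper_width: 0.0138
grasp_force: 20.3
```

```bash
python3 -c "
from h import *
delta([.5883,-.2628,.0785],-88)"
```

```text
t 25.05 pos [ 0.5884 -0.2628  0.0763] yaw -82.36 F [-4.5  1.3  6.2] Tq [0.27 1.06 0.  ] w 0.0138 q7 -2.44 d [ 0.    0.   -0.09] 0.94
```

Call:
{"name": "jog_arm", "arguments": {"targets": [[[0.0, 0.0, 0.005], 0.6], [[0.0, 0.0, 0.01], 1.2], [[0.0, 0.0, 0.01], 1.8], [[0.0, 0.0, 0.01], 2.3], [[0.0, 0.0, 0.01], 2.3]]}}

```text
time_s: 25.55
position: [0.5885, -0.2628, 0.076]
tcp_rot: [-0.0, -0.669, 0.744, 0.0]
contact_force: [-5.5, 2.2, 5.9]
gripper_width: 0.014
grasp_force: 20.2
```

```bash
python3 -c "
from h import *
delta([.5883,-.2628,.0785],-88)"
```

```text
t 25.55 pos [ 0.5885 -0.2628  0.076 ] yaw -96.1 F [-5.5  2.2  5.9] Tq [0.3  1.01 0.02] w 0.014 q7 -2.64 d [ 0.    0.01 -0.1 ] -1.3499999999999999
```

Call:
{"name": "jog_arm", "arguments": {"targets": [[[0.0, 0.0, 0.0], 0.0], [[0.0, 0.0, 0.0], 0.0], [[0.0, 0.0, -0.7], 0.0], [[0.0, 0.0, -1.7], 0.0], [[0.0, 0.0, -2.2], 0.0]], "grip": 34}}

```text
time_s: 26.05
position: [0.5902, -0.2638, 0.1336]
tcp_rot: [0.001, -0.669, 0.744, -0.002]
contact_force: [-0.1, -0.2, 0.9]
gripper_width: 0.0333
grasp_force: 0.0
```

Call:
{"name": "jog_arm", "arguments": {"targets": [[[0.0, 0.0, 0.0], -1.4], [[0.0, 0.0, 0.0], -2.8], [[0.0, 0.0, 0.0], -4.2], [[0.0, 0.0, 0.0], -5.6], [[0.0, 0.0, 0.0], -7.0]]}}

```text
time_s: 26.55
position: [0.5891, -0.2631, 0.1314]
tcp_rot: [0.0, 0.892, -0.452, 0.001]
contact_force: [-0.2, -0.0, 0.2]
gripper_width: 0.0341
grasp_force: 0.0
```

Call:
{"name": "jog_arm", "arguments": {"targets": [[[0.0, 0.0, 0.0], -1.4], [[0.0, 0.0, 0.0], -2.8], [[0.0, 0.0, 0.0], -4.2], [[0.0, 0.0, 0.0], -5.6], [[0.0, 0.0, 0.0], -7.0]]}}

```text
time_s: 27.05
position: [0.589, -0.2633, 0.1314]
tcp_rot: [0.0, 0.995, -0.102, 0.001]
contact_force: [1.0, -1.1, 1.5]
gripper_width: 0.0343
grasp_force: 0.0
```

Call:
{"name": "jog_arm", "arguments": {"targets": [[[0.0, 0.0, 0.0], -1.4], [[0.0, 0.0, 0.0], -2.8], [[0.0, 0.0, 0.0], -4.2], [[0.0, 0.0, 0.0], -5.6], [[0.0, 0.0, 0.0], -7.0]]}}

```text
time_s: 27.55
position: [0.589, -0.2634, 0.1314]
tcp_rot: [0.001, 0.965, 0.261, 0.0]
contact_force: [-0.7, -1.1, 0.3]
gripper_width: 0.0337
grasp_force: 0.0
```

Call:
{"name": "jog_arm", "arguments": {"targets": [[[0.0, 0.0, 0.0], -1.4], [[0.0, 0.0, 0.0], -2.8], [[0.0, 0.0, 0.0], -4.2], [[0.0, 0.0, 0.0], -5.6], [[0.0, 0.0, 0.0], -7.0]]}}

```text
time_s: 28.05
position: [0.589, -0.2634, 0.1313]
tcp_rot: [0.001, 0.808, 0.59, -0.0]
contact_force: [0.4, 0.3, 0.4]
gripper_width: 0.0339
grasp_force: 0.0
```

Call:
{"name": "jog_arm", "arguments": {"targets": [[[0.0, 0.0, 0.0], -1.4], [[0.0, 0.0, 0.0], -2.0], [[0.0, 0.0, 0.0], -2.0], [[0.0, 0.0, 0.4], -2.0], [[0.0, 0.0, 0.8], -2.0]]}}

```text
time_s: 28.55
position: [0.5888, -0.2632, 0.1102]
tcp_rot: [0.0, 0.744, 0.668, -0.0]
contact_force: [0.1, 0.6, -0.3]
gripper_width: 0.0338
grasp_force: 0.0
```

```bash
cat >> h.py <<'E'
def wing(c=(.5883,-.2628,.095)):
    p=cams.camera('wrist');c=np.array(c);g=p['color'].astype(int);o=[]
    for a in range(0,180,6):
        e=np.array([np.cos(np.radians(a)),np.sin(np.radians(a)),0])
        m=px(p,[c+e*k for k in np.r_[np.arange(-.03,-.015,.002),np.arange(.016,.031,.002)]]).astype(int)
        m=m[(m[:,1]<420)&(m[:,1]>=0)];v=g[m[:,1],m[:,0]];o.append((a,int((v.max(1)-v.min(1)).mean()),int(v.mean())))
    print([x for x in o if x[1]<20])
E
python3 -c "
from h import *
delta([.5883,-.2628,.0755],83)
wing()"
```

```text
t 28.55 pos [ 0.5888 -0.2632  0.1102] yaw 83.86 F [ 0.1  0.6 -0.3] Tq [-0.   -0.02  0.07] w 0.0338 q7 0.06 d [ 0.01 -0.02  1.39] 0.14333333333333334
[(48, 8, 153), (54, 8, 155), (60, 8, 154), (78, 10, 165), (84, 8, 176), (90, 12, 177)]
```

Call:
{"name": "jog_arm", "arguments": {"targets": [[[0.0, 0.0, 0.5], 0.0], [[0.0, 0.0, 1.0], 0.0], [[0.0, 0.0, 1.3], 0.0], [[0.0, 0.0, 1.38], 0.0], [[0.0, 0.0, 1.38], 0.0]]}}

```text
time_s: 29.1
position: [0.5886, -0.2628, 0.0755]
tcp_rot: [-0.0, 0.744, 0.669, -0.0]
contact_force: [0.1, 0.7, 0.4]
gripper_width: 0.0342
grasp_force: 0.0
```

Call:
{"name": "jog_arm", "arguments": {"targets": [[[0.0, 0.0, 0.0], 0.0], [[0.0, 0.0, 0.0], 0.0], [[0.0, 0.0, 0.0], 0.0], [[0.0, 0.0, 0.0], 0.0], [[0.0, 0.0, 0.0], 0.0]], "grip": 2}}

```text
time_s: 29.6
position: [0.5883, -0.2631, 0.0776]
tcp_rot: [0.0, 0.744, 0.669, -0.0]
contact_force: [-4.7, 0.3, 7.3]
gripper_width: 0.0065
grasp_force: 38.3
```

Call:
{"name": "jog_arm", "arguments": {"targets": [[[0.0, 0.0, 0.0], 0.8], [[0.0, 0.0, 0.01], 1.6], [[0.0, 0.0, 0.01], 2.4], [[0.0, 0.0, 0.02], 3.0], [[0.0, 0.0, 0.02], 3.0]]}}

```text
time_s: 30.1
position: [0.5883, -0.2631, 0.0776]
tcp_rot: [0.0, 0.839, 0.544, -0.001]
contact_force: [-5.4, 1.3, 9.4]
gripper_width: 0.0065
grasp_force: 30.4
```

```bash
python3 -c "
from h import *
delta([.5883,-.2628,.0755],83)"
```

```text
t 30.1 pos [ 0.5883 -0.2631  0.0776] yaw 65.86 F [-5.4  1.3  9.4] Tq [0.3  1.25 0.12] w 0.0065 q7 -0.22 d [ 0.01 -0.    0.08] -2.856666666666667
```

Call:
{"name": "jog_arm", "arguments": {"targets": [[[0.0, 0.0, 0.0], 0.8], [[0.0, 0.0, 0.01], 1.6], [[0.0, 0.0, 0.01], 2.4], [[0.0, 0.0, 0.02], 3.0], [[0.0, 0.0, 0.02], 3.0]]}}

```text
time_s: 30.6
position: [0.5881, -0.2632, 0.0775]
tcp_rot: [0.0, 0.914, 0.406, -0.001]
contact_force: [-7.5, 1.8, 12.3]
gripper_width: 0.0065
grasp_force: 24.6
```

```bash
python3 -c "
from h import *
delta([.5883,-.2628,.0755],83)"
```

```text
t 30.6 pos [ 0.5881 -0.2632  0.0775] yaw 47.86 F [-7.5  1.8 12.3] Tq [0.26 1.53 0.03] w 0.0065 q7 -0.49 d [ 0.02 -0.    0.08] -5.8566666666666665
```

Call:
{"name": "jog_arm", "arguments": {"targets": [[[0.0, 0.0, -0.05], 0.8], [[0.0, 0.0, -0.05], 1.6], [[0.0, 0.0, -0.05], 2.4], [[0.0, 0.0, -0.04], 3.0], [[0.0, 0.0, -0.04], 3.0]]}}

```text
time_s: 31.1
position: [0.5882, -0.263, 0.0774]
tcp_rot: [0.0, 0.966, 0.258, -0.0]
contact_force: [-3.8, -0.0, 4.7]
gripper_width: 0.0064
grasp_force: 22.1
```

```bash
python3 -c "
from h import *
delta([.5883,-.2628,.0755],83)"
```

```text
t 31.1 pos [ 0.5882 -0.263   0.0774] yaw 29.85 F [-3.8 -0.   4.7] Tq [ 0.15  0.95 -0.04] w 0.0064 q7 -0.75 d [ 0.01 -0.01  0.07] -8.858333333333333
```

Call:
{"name": "jog_arm", "arguments": {"targets": [[[0.0, 0.0, 0.0], 0.5], [[0.0, 0.0, 0.01], 1.0], [[0.0, 0.0, 0.01], 1.5], [[0.0, 0.0, 0.01], 2.0], [[0.0, 0.0, 0.01], 2.0]]}}

```text
time_s: 31.6
position: [0.5883, -0.2629, 0.0772]
tcp_rot: [0.0, 0.988, 0.155, -0.0]
contact_force: [-3.6, 2.2, 6.3]
gripper_width: 0.0066
grasp_force: 22.4
```

```bash
python3 -c "
from h import *
delta([.5883,-.2628,.0755],83)"
```

```text
t 31.6 pos [ 0.5883 -0.2629  0.0772] yaw 17.87 F [-3.6  2.2  6.3] Tq [0.24 0.97 0.05] w 0.0066 q7 -0.93 d [ 0.   -0.    0.07] -10.854999999999999
```

Call:
{"name": "jog_arm", "arguments": {"targets": [[[0.0, 0.0, 0.0], 0.5], [[0.0, 0.0, 0.0], 1.0], [[0.0, 0.0, 0.01], 1.5], [[0.0, 0.0, 0.01], 2.0], [[0.0, 0.0, 0.01], 2.0]]}}

```text
time_s: 32.1
position: [0.5886, -0.2629, 0.0772]
tcp_rot: [0.001, 0.999, 0.053, -0.0]
contact_force: [-4.3, 1.4, 7.3]
gripper_width: 0.0065
grasp_force: 50.9
```

```bash
python3 -c "
from h import *
delta([.5883,-.2628,.0755],83)"
```

```text
t 32.1 pos [ 0.5886 -0.2629  0.0772] yaw 6.09 F [-4.3  1.4  7.3] Tq [0.15 0.93 1.01] w 0.0065 q7 -1.1 d [-0.01 -0.    0.07] -12.818333333333333
```

Call:
{"name": "jog_arm", "arguments": {"targets": [[[0.0, 0.0, 0.0], 0.4], [[0.0, 0.0, 0.0], 0.8], [[0.0, 0.0, 0.0], 1.2], [[0.0, 0.0, 0.0], 1.5], [[0.0, 0.0, 0.0], 1.5]]}}

```text
time_s: 32.6
position: [0.5886, -0.2628, 0.0773]
tcp_rot: [0.001, 1.0, -0.023, -0.0]
contact_force: [-5.8, 0.4, 8.0]
gripper_width: 0.0064
grasp_force: 103.0
```

```bash
python3 -c "
from h import *
delta([.5883,-.2628,.0755],83)"
```

```text
t 32.6 pos [ 0.5886 -0.2628  0.0773] yaw -2.6 F [-5.8  0.4  8. ] Tq [0.06 1.08 2.25] w 0.0064 q7 -1.23 d [-0.01 -0.    0.07] -14.266666666666666
```

The torque rises to 2.25 N m, so the nut is at its stop. I'll ease off part of the torque, release and lift.

Call:
{"name": "jog_arm", "arguments": {"targets": [[[0.0, 0.0, 0.0], -0.5], [[0.0, 0.0, 0.0], -1.0], [[0.0, 0.0, 0.0], -1.5], [[0.0, 0.0, 0.0], -1.5], [[0.0, 0.0, 0.0], -1.5]]}}

```text
time_s: 33.1
position: [0.5886, -0.2628, 0.0771]
tcp_rot: [0.0, 0.999, 0.054, -0.0]
contact_force: [-3.7, 0.9, 7.3]
gripper_width: 0.0064
grasp_force: 50.7
```

Call:
{"name": "jog_arm", "arguments": {"targets": [[[0.0, 0.0, 0.0], 0.0], [[0.0, 0.0, 0.0], 0.0], [[0.0, 0.0, 0.0], 0.0], [[0.0, 0.0, 0.0], 0.0], [[0.0, 0.0, 0.0], 0.0]], "grip": 34}}

```text
time_s: 33.6
position: [0.5887, -0.263, 0.0754]
tcp_rot: [0.0, 0.999, 0.052, -0.0]
contact_force: [0.5, -0.1, -0.3]
gripper_width: 0.034
grasp_force: 0.0
```

Call:
{"name": "jog_arm", "arguments": {"targets": [[[0.0, 0.0, -0.6], 0.0], [[0.0, 0.0, -1.4], 0.0], [[0.0, 0.0, -2.4], 0.0], [[0.0, 0.0, -3.4], 0.0], [[0.0, 0.0, -3.6], 0.0]]}}

```text
time_s: 34.1
position: [0.5908, -0.2639, 0.1701]
tcp_rot: [0.001, 0.999, 0.052, 0.003]
contact_force: [0.5, 0.3, 0.4]
gripper_width: 0.0342
grasp_force: 0.0
```

```bash
python3 -c "
from h import *
delta([.5883,-.2628,.0755],83)
wing((.5883,-.2628,.092))
look('wrist',[('block','mark_of'),('wings','mark_of'),('clamp_bar','mark_of'),('pencil_b','mark_of')])
print(jw(.03,0,0))"
```

```text
t 34.1 pos [ 0.5908 -0.2639  0.1701] yaw 5.92 F [0.5 0.3 0.4] Tq [-0.05 -0.03 -0.04] w 0.0342 q7 -1.1 d [-0.12 -0.07  3.78] -12.846666666666666
[(12, 10, 163), (18, 10, 179), (24, 12, 131), (36, 19, 118), (42, 13, 154), (48, 9, 167), (54, 9, 164), (60, 9, 169), (66, 16, 166)]
wrist block mark_of [([0.5179, -0.2841, 0.0147], 0.85), ([0.4964, -0.272, -0.0051], 0.72)]
wrist wings mark_of [([0.5868, -0.2657, 0.0941], 0.71), ([0.5887, -0.2624, 0.0603], 0.28)]
wrist clamp_bar mark_of [([0.5895, -0.2676, 0.0586], 0.84)]
wrist pencil_b mark_of [([0.5185, -0.1719, 0.0144], 0.62), ([0.5626, -0.1256, -0.0025], 0.56)]
[np.float64(0.518571557868231), np.float64(-0.28804783133334), 0]
```

```bash
python3 -c "
from h import *
print(ticket.hand_in())"
```

```text
the job is handed in; nothing more can be done
None
```

I pushed the offcut against the end stop and turned the wing nut clockwise to its firm stop. I handed the job in at about 34 s, with the gripper clear; no verdict came back. The final camera check put the offcut within about 4 mm of home and the clamp bar at its tight height. While checking fingertip height I pressed about 51 N down on the offcut with the closed tips. I did not re-measure the bench items after the job.

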